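Clamp a power module in the tab-lock test press

TASK

Slide the loaded tray gently all the way home under the test press. Then pinch both orange release tabs of the black knob, gently so as not to crack them, and wind the knob clockwise until the spring pad holds the power module down with about 18 N, never more than 30 N; then let go so that both tabs spring back out and lock the knob. Leave the other things on the bench where they are.

Things in the scene. Friction and masses are not known exactly. Their poses are not given: they have to be found in the camera images.
- slide_base: Orange base plate fixed to the bench, 200 x 180 x 30 mm. Origin on the bench, straight below the knob's axis; +x is the direction in which the tray slides home, z up.
- tray (a joint): Aluminium tray on the base: 0 = fully out (as found), 0.078 m = home against its stop. About 2 N of friction; it stays where left. More than 40 N of push on it is rough.
- tray_handle (a point): Point in the middle of the upright blue pull plate at the tray's near end, 68 mm above the bench. The plate is 8 mm thick (x), 66 mm wide (y) and reaches from 27 mm below to 15 mm above this point; small brackets stand behind its ends and the nest's wall is 77 mm beyond. x = the way home, z up.
- module: White power module with a copper baseplate, 46 x 66 x 16 mm, 0.1 to 0.15 kg, lying loose with about 1 mm play in the tray's black-walled nest. Origin: centre of its underside, straight below the knob's axis once the tray is home.
- press: Grey bridge fixed over the base (crossbar 106 mm in x, 124 mm in y, top 120 mm above the bench); it carries the knob, spindle and spring pad. Origin and axes as slide_base. The pad's height was set by hand and is not known: it starts 1 to 9 mm above the module's path.
- knob_grip (a point): Point on the knob's upright axis at mid-height of the tabs, 150 mm above the bench; turns with the knob. Its y axis runs from tab_right to tab_left (pinch along it), z up. Black knob 37 mm in diameter, top 16 mm above this point; the toothed steel lock ring round its foot (99 mm across) is 22 mm below it. A white line on top joins the tabs, a yellow dot marks tab_left.
- knob (a joint): Knob angle, rad: about 0 as found, grows clockwise seen from above, stop at 1.80. Tabs lock it in ring notches 7.5 degrees apart (0, 0.131, ..). Freed, it turns against 0.03 N m of friction and lowers the pad 8 mm per rad. The pad touches at 0.15 to 1.1 rad with 8 N at once, then 50 N more per rad; each N takes 0.008 N m to turn. Let go between notches, it springs back to the one before.
- tab_left: Left orange release tab, on the knob's +y side; finger face 16 mm wide, 28 mm tall. Origin: middle of its outer face, 26 mm from the knob's axis. Slides straight in by up to 5 mm; sprung out, 3 N at first, 9 N when fully in. The knob turns only while BOTH tabs are at least 4 mm in. It cracks above 50 N of finger force.
- tab_right: Right orange release tab, the same on the knob's -y side. Across both tabs: 52 mm free, 42 mm fully pinched.
- spare_module: Second white module lying on the bench beside the base: leave alone. Origin: centre of its underside.
- screwdriver: Screwdriver with blue handle, 170 mm, on the bench beside the base: leave alone. Origin at its middle.
- multimeter: Yellow hand multimeter, 170 x 82 x 38 mm: leave alone. Origin: centre of its underside.
- tape_roll: Yellow roll of tape, 80 mm across, 19 mm high: leave alone.
- cleaner: White bottle with red cap, 52 mm across, 130 mm high: leave alone.
- parts_tray: Black parts tray, 150 x 110 x 35 mm: leave alone.
- brush: Brush with wooden handle, 160 mm: leave alone.

How it is judged (in metres and radians):
On the way, in this order (a step that is already met when the one before it is completed fails the run):
1. the tray is pushed home (within 2 mm of its stop) (value of joint tray above 0.076 m), for 0.2 s.
2. both release tabs are pinched in together (less than 44.5 mm across them) (distance between tab_left and tab_right below 0.0445 m), for 0.2 s.
3. the pad presses on the module with more than 11 N (contact force between press and module above 11 N), for 0.2 s.
At the end, for the whole second after the job is handed in: The tray is home (within 2 mm), the module lies flat in its nest under the press, the pad holds it down with 11 to 25 N, both tabs are fully out again (over 50.5 mm across) so that the knob is locked and still, and the robot has let go (value of joint tray above 0.076 m and contact force between press and module between 11 and 25 N and distance between tab_left and tab_right above 0.0505 m and velocity of joint knob between -0.05 and 0.05 rad/s and horizontal distance between module and slide_base below 0.004 m and angle between module's own z axis and vertical below 0.05 rad); the robot touches nothing.
It fails at once if the pad presses on the module with more than 30 N (contact force between press and module above 30 N).
It fails at once if a release tab is squeezed with more than 50 N (contact force between the fingers and tab_left above 50 N or contact force between the fingers and tab_right above 50 N).
It fails at once if the tray is pushed with more than 40 N (contact force between any of the fingers, the arm and slide_base above 40 N).
It fails at once if another thing on the bench is moved more than 15 mm (distance of any of spare_module, screwdriver, multimeter, tape_roll, cleaner, parts_tray, brush from where it was at the start of the episode above 0.015 m).
It also fails if it takes over 70 s, if anything falls off the work surface, if the arm or the gripper's body presses on something with over 40 N, if the wrist force passes 120 N, or if a joint passes its speed limit or range.

ROBOT

A 6-joint arm with a two-finger parallel gripper is mounted at the origin on the work surface. World frame = base frame: x ahead of the robot, y to its left, z up, the work surface at z = 0. Lengths are in m, angles in degrees, forces in N, time in s.
With the tool pointing down it reaches from about 0.325 to 0.775 m from the base axis. Payload 5.5 kg.
Tool frame: the origin (TCP) lies midway between the tips of the shut fingers; the grasp point (between the pads) lies 19 mm behind it (arm.pinch_z is the distance from the TCP to the grasp point, in m); z points along the fingers, y is the line along which they close (so a half turn about z gives the same grasp; the last joint's range is limited). The gripper opens to 85 mm and grips with 20 to 120 N. Pads are 22 mm wide; open, the fingers measure 114 mm over their backs; the gripper's body (76 mm by 85 mm) begins 54 mm behind the grasp point. The pads swing forward as they close: fully open they stand 13 mm farther back than shut.
Start: joints at [63.787, 5.22, 70.514, -0, 104.267, -3.249], TCP at [0.234, 0.552, 0.231] pointing down, gripper open.
Joint ranges: [-164.24, 164.24], [-49.07, 125.15], [9.68, 141.18], [-86.29, 266.29], [3.28, 154.24], [-151.56, 151.56]. Speed limits (degrees/s): [147.25, 147.25, 172.46, 180, 180, 180].

INTERFACE

Orientations are given as a 3x3 rotation matrix whose columns are the frame's x, y, z axes.
In Python, from rig import monitor, imaging, arm gives the robot as it stands.
- The arm moves only by the shell command python3 -m creep FILE [OPENING], which reads ROWS from the file FILE. ROWS is a JSON list of rows, 1 to 20 of them, each written [[dx, dy, dz], [rx, ry, rz]]: dx, dy, dz in m, then a rotation vector rx, ry, rz in degrees; each row shifts and turns the commanded pose from where the row before left it, along the tool's axes as they then stand; what a row does not reach is not made up. A row lasts 1/10 s, in which the tool goes at most 0.05 m and 8.59 degrees, less where a joint would pass 70% of its speed; a pose out of reach is approached as far as the arm can. OPENING is the opening from 0.0 (shut) to 1.0 (fully open), set as the command begins (- or left out keeps the last). The fingers move at their own pace and stop on an object; the grip force is fixed at half the most. Time passes only in rows, so rows that do not move let the fingers close. It prints the time, the measured TCP pose, the force, the opening and the grip force at its end. Input that does not fit is refused with a message, and nothing moves.
- monitor.sense(): the state, without advancing time (a new reading comes with each control period).
- imaging.camera(name): name is "scene" or "top"; returns a dict with "image" (400x640x3 uint8, red, green, blue), "fx", "fy", "cx", "cy" (pixels), "k1" (the pictures are not rectified: a ray, as slopes to the right and down, at radius r is drawn at 1 + k1 r^2 times it, then the intrinsics apply), "position" and "orientation" of the camera in the world. Camera axes: x right, y down, z forward; pixel columns grow to the right and rows downward; lengths in m; the calibration is good to about 2 mm. A picture is of the moment at which its call begins. There is no depth.
- arm.close_job(): hands the job in; it is judged then, once.
The state is a dict: "time": time; "joints": joint angles; "joint_vel": joint speeds; "effort": joint torques, N m; "position": TCP position; "ee_rot": TCP orientation; "contact_force": force on the tool from outside, world axes, zero at the start; "wrist_torque": the same for the moment, N m; "finger_gap": opening from 0.0 (shut) to 1.0 (fully open); "grasp_force": force on a finger pad.
Only numpy, scipy, OpenCV 4.12 (cv2) and the standard library are available. Lean on these libraries where they do the work, as an engineer would, in place of code of your own. Each camera call takes 0.05 s, during which the arm holds its last target. There are 200 camera calls.

## Working session

There is one attempt and no reset: what is moved stays moved. The work goes in short steps, Python scripts to look and compute and a shell command to move; the robot and the scene stay as the last step left them, time stands still between calls to the robot, and variables do not carry over. Pictures are saved under pics/ and viewed, at most 10 in all, crops included, and the job is handed in when it is done.

```bash
ls; mkdir -p pics; python3 - <<'E'
from rig import monitor, imaging, arm
import cv2
s=monitor.sense(); print(s)
for n in ("scene","top"):
    c=imaging.camera(n); cv2.imwrite(f"pics/{n}0.png",c["image"][:,:,::-1]); print({k:v for k,v in c.items() if k!="image"})
E
```

```text
pics
{'time': 0.0, 'joints': array([ 6.37874048e+01,  5.26223279e+00,  7.05828503e+01, -4.44739018e-04,
        1.04265921e+02, -3.24968406e+00]), 'joint_vel': array([ 0.03412271, -0.02673718, -0.06226237, -0.01205309, -0.08258531,
        0.08088963]), 'effort': array([ 5.43511142e-04, -4.58732271e+01, -4.18028998e+01, -1.53175133e-04,
        1.15482116e-02, -2.23115870e-05]), 'position': array([0.23396937, 0.55219378, 0.23015044]), 'ee_rot': array([[-9.20756803e-01,  3.90136117e-01, -8.49003594e-04],
       [ 3.90137027e-01,  9.20755162e-01, -1.74147744e-03],
       [ 1.02311197e-04, -1.93470493e-03, -9.99998123e-01]]), 'contact_force': array([-1.16593418, -0.08128481,  0.13129064]), 'wrist_torque': array([ 0.00291863, -0.02008703, -0.03594734]), 'grasp_force': 0.0, 'finger_gap': 0.9984205803645843}
{'fx': 383.99209695596653, 'fy': 383.99209695596653, 'cx': 320.6302958374834, 'cy': 200.13786109461515, 'k1': 0.005228313325684357, 'position': array([1.01846761, 0.25888713, 0.90793651]), 'orientation': array([[-0.52436384,  0.70063745, -0.4838902 ],
       [ 0.85146897,  0.43583523, -0.29163032],
       [ 0.00656927, -0.56493789, -0.82510728]])}
{'fx': 514.4526170890512, 'fy': 514.4526170890512, 'cx': 317.5916383767035, 'cy': 200.0562767885102, 'k1': 0.017284028734485382, 'position': array([ 0.31061973, -0.0132552 ,  1.46846248]), 'orientation': array([[ 0.01399301, -0.98728399,  0.15834934],
       [-0.99985069, -0.01542152, -0.00779605],
       [ 0.0101389 , -0.1582166 , -0.98735237]])}
```

View pics/scene0.png

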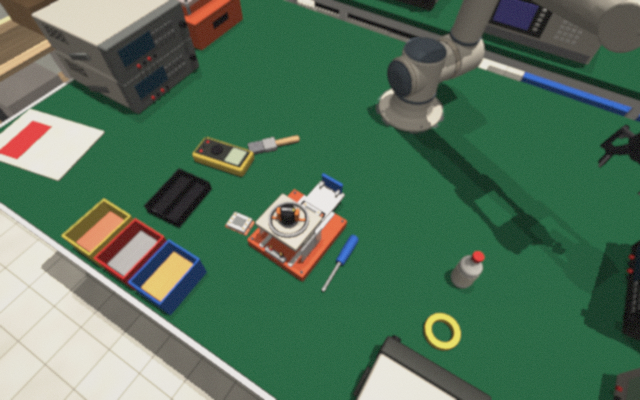

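View pics/top0.png

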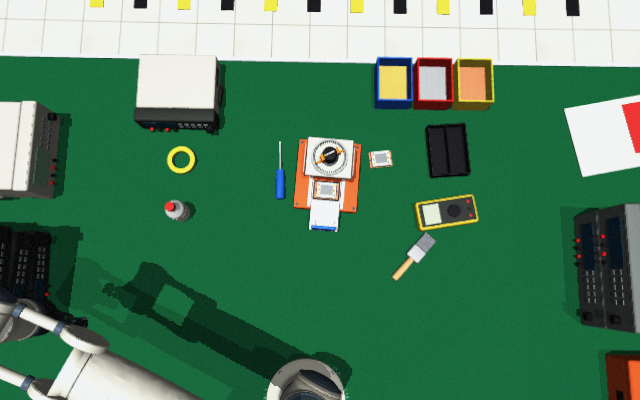

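The views show the base and press at top (331,165), with the knob at (331,155) and the blue pull plate at (323,229). In the scene view the knob is at (288,214) and the plate at (332,184). Next I'll measure with colour masks.

```bash
cat > h.py <<'E'
import numpy as np, cv2
from rig import monitor, imaging, arm
def ray(c,u,v):
    K=np.array([[c["fx"],0,c["cx"]],[0,c["fy"],c["cy"]],[0,0,1]])
    p=cv2.undistortPoints(np.array([[[u,v]]],float),K,np.array([c["k1"],0,0,0,0.]))[0,0]
    return c["orientation"]@np.array([p[0],p[1],1.])
def plane(c,u,v,z):
    d=ray(c,u,v); return c["position"]+d*(z-c["position"][2])/d[2]
def pix(c,P):
    K=np.array([[c["fx"],0,c["cx"]],[0,c["fy"],c["cy"]],[0,0,1]])
    R=c["orientation"].T
    return cv2.projectPoints(np.array(P,float).reshape(-1,3),cv2.Rodrigues(R)[0],-R@c["position"],K,np.array([c["k1"],0,0,0,0.]))[0][:,0]
def mask(c,h0,h1,s,v,roi):
    m=cv2.inRange(cv2.cvtColor(c["image"],cv2.COLOR_RGB2HSV),(h0,s,v),(h1,255,255)); o=m*0
    x0,y0,x1,y1=roi; o[y0:y1,x0:x1]=m[y0:y1,x0:x1]; return o
def avg(n,k=4):
    c=imaging.camera(n); ims=[c["image"].astype(float)]+[imaging.camera(n)["image"] for _ in range(k-1)]
    c["image"]=np.mean(ims,0).astype(np.uint8); return c
def blobs(m,amin=6):
    n,l,st,ce=cv2.connectedComponentsWithStats(m)
    return [(st[i,4],*ce[i].round(2),st[i,:4].tolist()) for i in range(1,n) if st[i,4]>=amin]
E
python3 - <<'E'
from h import *
t=avg("top"); s=avg("scene")
a=cv2.resize(t["image"][125:240,280:400],None,fx=5,fy=5,interpolation=cv2.INTER_CUBIC)
b=cv2.resize(s["image"][160:285,220:360],None,fx=5,fy=4.6,interpolation=cv2.INTER_CUBIC)
cv2.imwrite("pics/t1.png",a[:,:,::-1]);cv2.imwrite("pics/s1.png",b[:,:,::-1])
m=mask(t,2,16,130,90,(285,130,365,220)); print("orange top",blobs(m))
big=max(blobs(m))
pts=cv2.findNonZero(m); r=cv2.minAreaRect(cv2.convexHull(pts)); B=cv2.boxPoints(r); print(B)
for p in B: print("base corner z.03",plane(t,*p,0.03).round(4))
for n,c,roi in(("top",t,(300,215,345,240)),("scene",s,(310,165,355,205))):
    m=mask(c,100,125,120,60,roi); print(n,"blue",blobs(m)); bl=max(blobs(m)); print(plane(c,bl[1],bl[2],.075).round(4)); r=cv2.minAreaRect(cv2.findNonZero(m)); print(r)
E
```

```text
orange top [(np.int32(686), np.float64(300.93), np.float64(179.2), [293, 139, 18, 70]), (np.int32(656), np.float64(352.39), np.float64(184.38), [339, 143, 22, 70]), (np.int32(19), np.float64(338.26), np.float64(150.58), [335, 148, 8, 6]), (np.int32(26), np.float64(320.77), np.float64(159.04), [316, 154, 9, 10]), (np.int32(122), np.float64(326.03), np.float64(179.4), [313, 176, 29, 13])]
[[292.6552  207.13795]
 [298.38623 138.36552]
 [361.61383 143.63448]
 [355.8828  212.4069 ]]
base corner z.03 [0.52   0.0455 0.03  ]
base corner z.03 [0.7207 0.0333 0.03  ]
base corner z.03 [ 0.7081 -0.1493  0.03  ]
base corner z.03 [ 0.5077 -0.1332  0.03  ]
top blue [(np.int32(89), np.float64(322.92), np.float64(227.72), [312, 225, 24, 6])]
[ 0.4581 -0.0398  0.075 ]
((323.3548278808594, 227.8794708251953), (23.187679290771484, 3.9780220985412598), 6.009005546569824)
scene blue [(np.int32(184), np.float64(331.87), np.float64(182.13), [322, 173, 21, 19])]
[ 0.4634 -0.0407  0.075 ]
((331.5235900878906, 182.4575653076172), (24.86491584777832, 9.032958030700684), 29.05460548400879)
```

View pics/t1.png

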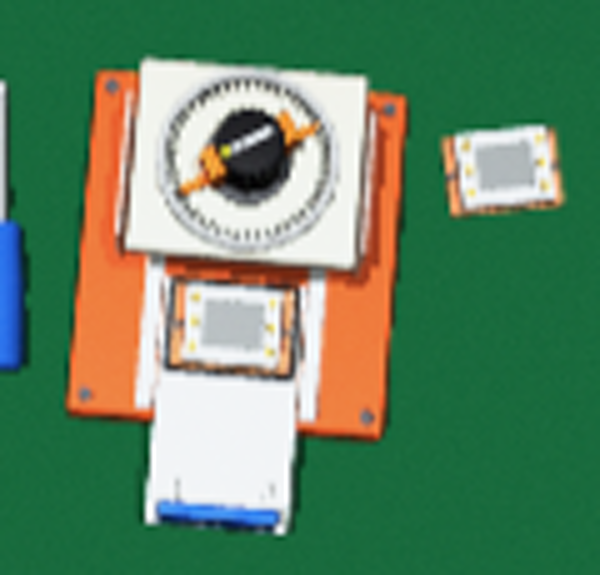

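View pics/s1.png

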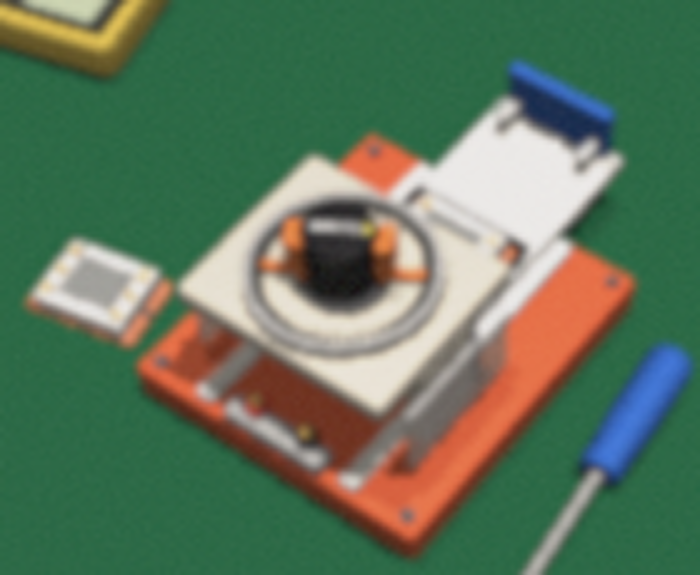

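The crops show the knob at top (330,156) with tabs at (321,159), marked by the yellow dot, and (338,150). The base yaw is about -4°. Now I'll fit the press plate, the ring and the white line.

```bash
python3 - <<'E'
from h import *
t=avg("top",6); s=avg("scene",6)
ang=lambda d: np.degrees(np.arctan2(d[1],d[0]))
# cream crossbar top z=.12 (ring/knob inside hull)
for n,c,roi in(("top",t,(300,132,358,184)),("scene",s,(250,185,330,250))):
    hsv=cv2.cvtColor(c["image"],cv2.COLOR_RGB2HSV)
    m=cv2.inRange(hsv,(10,8,190),(40,70,255)); o=m*0;x0,y0,x1,y1=roi;o[y0:y1,x0:x1]=m[y0:y1,x0:x1]
    o=cv2.morphologyEx(o,cv2.MORPH_OPEN,np.ones((3,3)))
    cs=max(cv2.findContours(o,cv2.RETR_EXTERNAL,cv2.CHAIN_APPROX_NONE)[0],key=cv2.contourArea)[:,0]
    w=np.array([plane(c,*p,.12)[:2] for p in cs]).astype(np.float32)
    r=cv2.minAreaRect(cv2.convexHull(w)); print(n,"bar",r)
    # knob top black disc
    kx,ky=(330,155) if n=="top" else (288,212)
    for nm,(lo,hi),z in(("white",((0,0,150),(179,70,255)),.166),("yellow",((22,110,120),(34,255,255)),.166),("orange",((3,130,110),(17,255,255)),.15),("black",((0,0,0),(179,255,75)),.166)):
        q=cv2.inRange(hsv,lo,hi); z0=q*0; d=11
        z0[ky-d:ky+d,kx-d:kx+d]=q[ky-d:ky+d,kx-d:kx+d]
        for b in blobs(z0,3): print(n,nm,b,plane(c,b[1],b[2],z).round(4))
E
```

```text
Traceback (most recent call last):
ValueError: max() iterable argument is empty
```

```bash
python3 - <<'E'
from h import *
t=avg("top",6); s=avg("scene",6)
np.savez("m.npz",t=t["image"],s=s["image"])
for n,c,roi,k in(("top",t,(300,132,358,179),(330,155)),("scene",s,(250,185,328,250),(288,212))):
    hsv=cv2.cvtColor(c["image"],cv2.COLOR_RGB2HSV)
    print(n,hsv[140,312] if n=="top" else hsv[233,295], "tray",hsv[210,325] if n=="top" else hsv[200,315])
    m=cv2.inRange(hsv,(0,0,165),(179,60,255)); o=m*0;x0,y0,x1,y1=roi;o[y0:y1,x0:x1]=m[y0:y1,x0:x1]
    o=cv2.morphologyEx(o,cv2.MORPH_OPEN,np.ones((3,3)))
    cs=max(cv2.findContours(o,cv2.RETR_EXTERNAL,cv2.CHAIN_APPROX_NONE)[0],key=cv2.contourArea)[:,0]
    w=np.array([plane(c,*p,.12)[:2] for p in cs]).astype(np.float32)
    print(n,"bar",cv2.minAreaRect(cv2.convexHull(w)))
    kx,ky=k;d=12
    for nm,(lo,hi),z in(("white",((0,0,140),(179,80,255)),.166),("yellow",((22,110,120),(34,255,255)),.166),("orange",((3,130,110),(17,255,255)),.15),("black",((0,0,0),(179,255,75)),.166)):
        q=cv2.inRange(hsv,lo,hi); z0=q*0
        z0[ky-d:ky+d,kx-d:kx+d]=q[ky-d:ky+d,kx-d:kx+d]
        for b in blobs(z0,3): print(n,nm,b[0],b[1:3],b[3],plane(c,b[1],b[2],z).round(4))
E
```

```text
top [ 35   6 243] tray [102   5 246]
top bar ((0.6445577144622803, -0.052793338894844055), (0.122527576982975, 0.1059960350394249), 86.04757690429688)
top white 150 (np.float64(327.07), np.float64(147.32)) [318, 143, 24, 18] [ 0.6591 -0.0463  0.166 ]
top white 16 (np.float64(329.5), np.float64(152.5)) [326, 150, 8, 6] [ 0.6453 -0.0528  0.166 ]
top white 108 (np.float64(332.88), np.float64(162.61)) [318, 152, 24, 15] [ 0.6185 -0.0618  0.166 ]
top yellow 4 (np.float64(324.5), np.float64(154.5)) [324, 154, 2, 2] [ 0.6398 -0.0398  0.166 ]
top orange 20 (np.float64(338.0), np.float64(150.6)) [336, 148, 6, 6] [ 0.655  -0.0756  0.15  ]
top orange 29 (np.float64(321.41), np.float64(158.07)) [318, 154, 7, 9] [ 0.634  -0.0321  0.15  ]
top black 163 (np.float64(330.22), np.float64(155.45)) [323, 147, 15, 17] [ 0.6375 -0.0547  0.166 ]
scene [ 17  19 185] tray [  8   4 235]
scene bar ((0.6087097525596619, -0.01666509360074997), (0.1883097141981125, 0.08742240071296692), 10.276366233825684)
scene white 96 (np.float64(285.61), np.float64(202.08)) [276, 200, 24, 8] [ 0.6312 -0.0698  0.166 ]
scene wh
[... 667 characters left out ...]
.166 ]
scene orange 3 (np.float64(296.0), np.float64(200.0)) [295, 200, 3, 1] [ 0.6047 -0.0592  0.15  ]
scene orange 28 (np.float64(278.32), np.float64(210.86)) [276, 207, 5, 9] [ 0.6523 -0.0773  0.15  ]
scene orange 29 (np.float64(296.14), np.float64(212.41)) [294, 209, 5, 8] [ 0.6339 -0.0394  0.15  ]
scene orange 4 (np.float64(276.5), np.float64(217.5)) [276, 217, 2, 2] [ 0.6695 -0.0703  0.15  ]
scene orange 6 (np.float64(298.0), np.float64(218.83)) [297, 218, 3, 3] [ 0.6463 -0.026   0.15  ]
scene black 28 (np.float64(287.68), np.float64(205.25)) [282, 204, 11, 4] [ 0.6359 -0.0607  0.166 ]
scene black 179 (np.float64(287.18), np.float64(217.38)) [280, 211, 16, 13] [ 0.6639 -0.043   0.166 ]
```

```bash
cat >> h.py <<'E'
def to(P,yaw):
    """yaw: direction of tool y relative to world y; prints rz (tool) and then tool-axis shift after turning"""
    s=monitor.sense(); R=s["ee_rot"]; now=np.degrees(np.arctan2(-R[0,1],R[1,1])); d=-(yaw-now)
    R2=R@cv2.Rodrigues(np.radians([0,0,d]))[0]
    print("rz",round(d,2),"then shift",(R2.T@(np.array(P)-s["position"])).round(4))
def show():
    s=monitor.sense(); R=s["ee_rot"]
    print(round(s["time"],2),s["position"].round(4),"yaw",np.degrees(np.arctan2(-R[0,1],R[1,1])).round(2),"tilt",R[:2,2].round(4),"F",s["contact_force"].round(2),"M",s["wrist_torque"].round(3),"gap",round(s["finger_gap"],4),"grip",round(s["grasp_force"],2),"j",s["joints"].round(1))
E
python3 -c "
from h import *
to([.40,-.0364,.230],-4)"
echo '[[[0,0,0],[0,0,-6]],[[0,0,0],[0,0,-6]],[[0,0,0],[0,0,-7]]]' > rows.txt && python3 -m creep rows.txt 0.0
python3 -c "
from h import *
show();to([.40,-.0364,.230],-4)"
```

```text
rz -18.96 then shift [-0.2066 -0.5758  0.0013]
time: 2.0
position: [0.2341, 0.5525, 0.2313]
ee_rot: [[-0.998, 0.065, 0.0], [0.065, 0.998, -0.0], [-0.0, -0.0, -1.0]]
contact_force: [-0.5, 0.2, 0.4]
finger_gap: 0.515
grasp_force: 0.0
2.0 [0.2341 0.5525 0.2313] yaw -3.7 tilt [ 0. -0.] F [-0.54  0.16  0.36] M [ 0.037  0.003 -0.017] gap 0.515 grip 0.0 j [ 63.8   5.2  70.5  -0.  104.3 -22.5]
rz 0.3 then shift [-0.2066 -0.5758  0.0013]
```

```bash
echo '[[[-0.013,-0.036,0],[0,0,0]],[[-0.013,-0.036,0],[0,0,0]],[[-0.013,-0.036,0],[0,0,0]],[[-0.013,-0.036,0],[0,0,0]],[[-0.013,-0.036,0],[0,0,0]],[[-0.013,-0.036,0],[0,0,0]],[[-0.013,-0.036,0],[0,0,0]],[[-0.013,-0.036,0],[0,0,0]],[[-0.013,-0.036,0],[0,0,0]],[[-0.013,-0.036,0],[0,0,0]],[[-0.013,-0.036,0],[0,0,0]],[[-0.013,-0.036,0],[0,0,0]],[[-0.013,-0.036,0],[0,0,0]],[[-0.013,-0.036,0],[0,0,0]],[[-0.013,-0.036,0],[0,0,0]],[[-0.013,-0.036,0],[0,0,0]],[[0,0,0],[0,0,0]],[[0,0,0],[0,0,0]]]' > rows.txt && python3 -m creep rows.txt 0.0
python3 -c "
from h import *
show();to([.40,-.0364,.055],-4)"
```

```text
time: 3.8
position: [0.4017, -0.037, 0.2312]
ee_rot: [[-0.997, 0.071, -0.0], [0.071, 0.997, 0.0], [0.0, 0.0, -1.0]]
contact_force: [-0.2, 0.8, 0.3]
finger_gap: 0.001
grasp_force: 0.0
3.8 [ 0.4017 -0.037   0.2312] yaw -4.09 tilt [-0.0004  0.0005] F [-0.24  0.79  0.31] M [ 0.045 -0.014 -0.047] gap 0.0014 grip 0.0 j [-10.1 -25.3  97.6   0.  107.8 -96. ]
rz -0.09 then shift [0.0016 0.0004 0.1762]
```

```bash
echo '[[[0,0,0.03],[0,0,0]],[[0,0,0.03],[0,0,0]],[[0,0,0.03],[0,0,0]],[[0,0,0.03],[0,0,0]],[[0,0,0.03],[0,0,0]],[[0,0,0.026],[0,0,0]],[[-0.01,0,0],[0,0,0]],[[-0.01,0,0],[0,0,0]],[[-0.004,0,0],[0,0,0]],[[-0.004,0,0],[0,0,0]],[[-0.004,0,0],[0,0,0]],[[-0.004,0,0],[0,0,0]]]' > rows.txt && python3 -m creep rows.txt
python3 -c "
from h import *
show()
c=imaging.camera('top');cv2.imwrite('pics/t2.png',cv2.resize(c['image'][130:270,270:390],None,fx=4,fy=4,interpolation=cv2.INTER_CUBIC)[:,:,::-1])"
```

```text
time: 5.0
position: [0.438, -0.0388, 0.0555]
ee_rot: [[-0.998, 0.069, 0.0], [0.069, 0.998, -0.0], [-0.0, 0.0, -1.0]]
contact_force: [0.7, 0.5, 0.2]
finger_gap: 0.001
grasp_force: 0.0
5.0 [ 0.438  -0.0388  0.0555] yaw -3.94 tilt [ 0.0004 -0.    ] F [0.73 0.51 0.24] M [ 0.024 -0.028 -0.011] gap 0.0005 grip 0.0 j [ -9.5 -18.3 110.1   0.   88.1 -95.6]
```

View pics/t2.png

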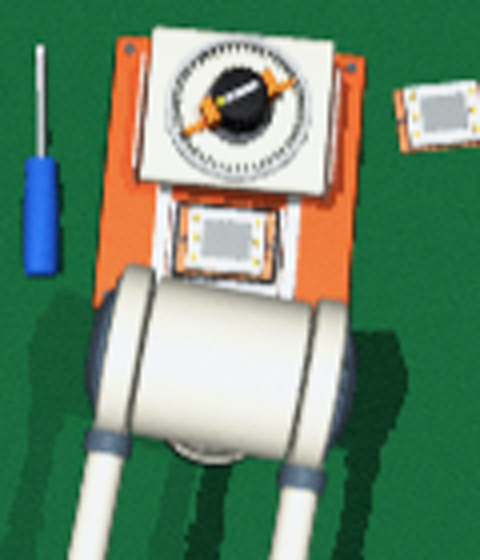

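The arm hides the pull plate, and the module is still at the crop's (225,242). There's no contact yet, so I'll push on in small steps.

```bash
echo '[[[-0.003,0,0],[0,0,0]],[[-0.003,0,0],[0,0,0]],[[-0.003,0,0],[0,0,0]],[[-0.003,0,0],[0,0,0]],[[-0.003,0,0],[0,0,0]],[[-0.003,0,0],[0,0,0]]]' > rows.txt && python3 -m creep rows.txt; echo '[[[-0.003,0,0],[0,0,0]],[[-0.003,0,0],[0,0,0]],[[-0.003,0,0],[0,0,0]],[[-0.003,0,0],[0,0,0]]]' > rows.txt && python3 -m creep rows.txt
python3 -c "
from h import *
show()"
```

```text
time: 5.65
position: [0.4558, -0.0404, 0.0553]
ee_rot: [[-0.998, 0.069, -0.0], [0.069, 0.998, -0.0], [0.0, -0.0, -1.0]]
contact_force: [-1.7, -0.5, 2.2]
finger_gap: -0.001
grasp_force: 1.1
time: 6.05
position: [0.4679, -0.0412, 0.0553]
ee_rot: [[-0.998, 0.069, -0.0], [0.069, 0.998, -0.0], [0.0, -0.0, -1.0]]
contact_force: [-3.1, -0.1, 2.3]
finger_gap: 0.0
grasp_force: 1.1
6.05 [ 0.4679 -0.0412  0.0553] yaw -3.97 tilt [-0.     -0.0001] F [-3.11 -0.1   2.32] M [-0.068  0.357 -0.032] gap 0.0005 grip 1.12 j [ -9.2 -13.1 105.9  -0.   87.2 -95.2]
```

```bash
echo '[[[-0.004,0,0],[0,0,0]],[[-0.004,0,0],[0,0,0]],[[-0.004,0,0],[0,0,0]],[[-0.004,0,0],[0,0,0]],[[-0.004,0,0],[0,0,0]],[[-0.004,0,0],[0,0,0]],[[-0.004,0,0],[0,0,0]],[[-0.004,0,0],[0,0,0]],[[-0.004,0,0],[0,0,0]],[[-0.004,0,0],[0,0,0]]]' > rows.txt && python3 -m creep rows.txt; echo '[[[-0.002,0,0],[0,0,0]],[[-0.001,0,0],[0,0,0]],[[-0.001,0,0],[0,0,0]],[[-0.001,0,0],[0,0,0]]]' > rows.txt && python3 -m creep rows.txt
echo '[[[-0.001,0,0],[0,0,0]],[[-0.001,0,0],[0,0,0]]]' > rows.txt && python3 -m creep rows.txt
python3 -c "
from h import *
show()
c=imaging.camera('scene');cv2.imwrite('pics/s2.png',cv2.resize(c['image'][160:285,220:360],None,fx=5,fy=4.6,interpolation=cv2.INTER_CUBIC)[:,:,::-1])"
```

```text
time: 7.05
position: [0.5078, -0.0439, 0.0553]
ee_rot: [[-0.998, 0.069, -0.0], [0.069, 0.998, -0.0], [0.0, -0.0, -1.0]]
contact_force: [-2.8, -1.2, 2.4]
finger_gap: 0.002
grasp_force: 1.2
time: 7.45
position: [0.5125, -0.0442, 0.0552]
ee_rot: [[-0.998, 0.069, -0.0], [0.069, 0.998, 0.0], [0.0, 0.0, -1.0]]
contact_force: [-1.8, -1.5, 0.7]
finger_gap: -0.001
grasp_force: 1.0
time: 7.65
position: [0.5145, -0.0443, 0.0552]
ee_rot: [[-0.998, 0.069, -0.0], [0.069, 0.998, 0.0], [0.0, 0.0, -1.0]]
contact_force: [-1.3, -0.3, 1.5]
finger_gap: -0.001
grasp_force: 1.0
7.65 [ 0.5145 -0.0443  0.0552] yaw -3.96 tilt [-0.0001  0.    ] F [-1.28 -0.35  1.51] M [-0.106  0.349  0.02 ] gap -0.0011 grip 1.04 j [ -8.7  -5.5  99.2  -0.   86.4 -94.7]
```

View pics/s2.png

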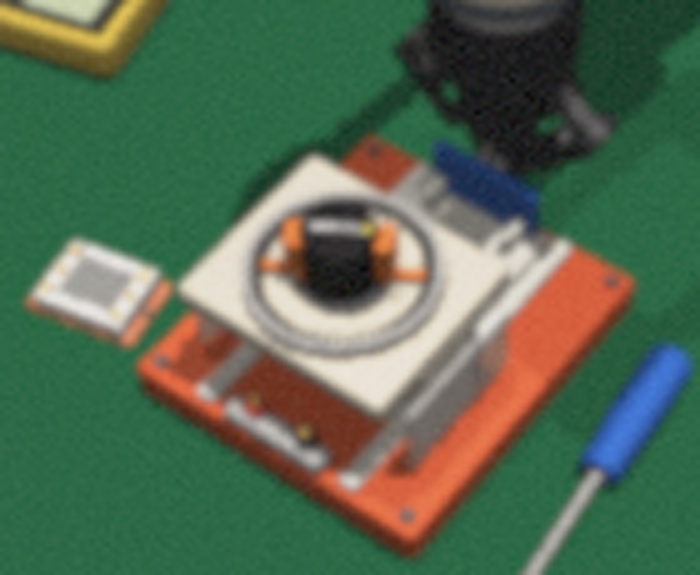

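The tray is nearly home, with the pull plate at crop (485,180). I'll continue in 1 mm steps until the force rises.

```bash
for i in 1; do echo '[[[-0.001,0,0],[0,0,0]],[[-0.001,0,0],[0,0,0]],[[-0.001,0,0],[0,0,0]],[[0,0,0],[0,0,0]]]' > rows.txt && python3 -m creep rows.txt; done | grep -E "pos|force"
echo '[[[-0.001,0,0],[0,0,0]],[[-0.001,0,0],[0,0,0]],[[0,0,0],[0,0,0]]]' > rows.txt && python3 -m creep rows.txt| grep -E "pos|force"
```

```text
position: [0.5177, -0.0445, 0.0552]
contact_force: [-1.4, -1.1, 0.2]
grasp_force: 0.5
position: [0.5196, -0.0447, 0.0552]
contact_force: [-0.4, -1.1, -0.8]
grasp_force: 0.6
```

```bash
echo '[[[-0.001,0,0],[0,0,0]],[[0,0,0],[0,0,0]]]' > rows.txt && python3 -m creep rows.txt| grep -E "pos|force"
```

```text
position: [0.5206, -0.0448, 0.0552]
contact_force: [-1.5, -0.2, -0.8]
grasp_force: 0.6
```

```bash
echo '[[[-0.001,0,0],[0,0,0]],[[-0.0005,0,0],[0,0,0]],[[0,0,0],[0,0,0]]]' > rows.txt && python3 -m creep rows.txt| grep -E "pos|force"
```

```text
position: [0.5221, -0.0448, 0.0552]
contact_force: [-1.2, -1.0, -0.3]
grasp_force: 0.7
```

```bash
echo '[[[-0.0005,0,0],[0,0,0]],[[-0.0005,0,0],[0,0,0]],[[0,0,0],[0,0,0]]]' > rows.txt && python3 -m creep rows.txt| grep -E "pos|force"
```

```text
position: [0.5227, -0.0449, 0.0552]
contact_force: [-4.5, -0.5, 0.8]
grasp_force: 2.2
```

```bash
echo '[[[-0.0005,0,0],[0,0,0]],[[0,0,0],[0,0,0]],[[0,0,0],[0,0,0]]]' > rows.txt && python3 -m creep rows.txt| grep -E "pos|force"
```

```text
position: [0.5226, -0.0449, 0.0552]
contact_force: [-6.1, -0.7, 2.3]
grasp_force: 3.5
```

The tray is against its stop: the force rises while the position holds. Now I'll back off and go up over the knob.

```bash
echo '[[[0.005,0,0],[0,0,0]],[[0.01,0,0],[0,0,0]],[[0.015,0,0],[0,0,0]],[[0,0,-0.03],[0,0,0]],[[0,0,-0.03],[0,0,0]],[[0,0,-0.03],[0,0,0]],[[0,0,-0.03],[0,0,-5]],[[0,0,-0.03],[0,0,-5]],[[0,0,-0.03],[0,0,-5]],[[0,0,0],[0,0,-5]],[[0,0,0],[0,0,-5]],[[0,0,0],[0,0,-5]],[[0,0,0],[0,0,0]],[[0,0,0],[0,0,0]]]' > rows.txt && python3 -m creep rows.txt 0.8 | grep -E "pos|force|gap"
python3 -c "
from h import *
show();to([.6445,-.0535,.23],26)
s=avg('scene',4); m=mask(s,100,125,120,40,(290,160,355,215));print(blobs(m))
b=max(blobs(m));print('handle',plane(s,b[1],b[2],.07).round(4))
t=avg('top',4); m=mask(t,100,125,120,40,(300,180,345,240));print(blobs(m))"
```

```text
position: [0.4934, -0.0428, 0.2355]
contact_force: [0.4, -0.3, 0.2]
finger_gap: 0.802
grasp_force: 0.0
10.9 [ 0.4934 -0.0428  0.2355] yaw 25.91 tilt [ 0.0009 -0.    ] F [ 0.41 -0.3   0.21] M [ 0.032 -0.005 -0.034] gap 0.8024 grip 0.0 j [  -8.9  -10.9   85.7    0.   105.2 -124.8]
rz -0.09 then shift [-0.1311 -0.0758  0.0056]
[(np.int32(170), np.float64(315.32), np.float64(201.49), [305, 193, 21, 16])]
handle [ 0.5381 -0.0469  0.07  ]
[]
```

```bash
echo '[[[-0.02,-0.012,0],[0,0,0]],[[-0.025,-0.015,0],[0,0,0]],[[-0.025,-0.015,0],[0,0,0]],[[-0.025,-0.014,0],[0,0,0]],[[-0.02,-0.011,0],[0,0,0]],[[-0.0161,-0.0088,0],[0,0,0]],[[0,0,0.015],[0,0,0]],[[0,0,0.02],[0,0,0]],[[0,0,0],[0,0,0]]]' > rows.txt && python3 -m creep rows.txt 0.8 | grep -E "pos|force|gap"
python3 -c "
from h import *
show();to([.6445,-.0535,.14],26)
s=imaging.camera('scene');cv2.imwrite('pics/s3.png',cv2.resize(s['image'][150:270,220:360],None,fx=5,fy=5,interpolation=cv2.INTER_CUBIC)[:,:,::-1])"
```

```text
position: [0.6436, -0.0533, 0.1962]
contact_force: [0.7, 0.4, -0.7]
finger_gap: 0.8
grasp_force: 0.0
12.2 [ 0.6436 -0.0533  0.1962] yaw 26.03 tilt [-0.0063  0.0009] F [ 0.72  0.39 -0.75] M [-0.051  0.006  0.013] gap 0.7997 grip 0.0 j [  -7.8   12.5   66.1   -0.   101.8 -123.8]
rz 0.03 then shift [-0.001  -0.0008  0.0562]
```

View pics/s3.png

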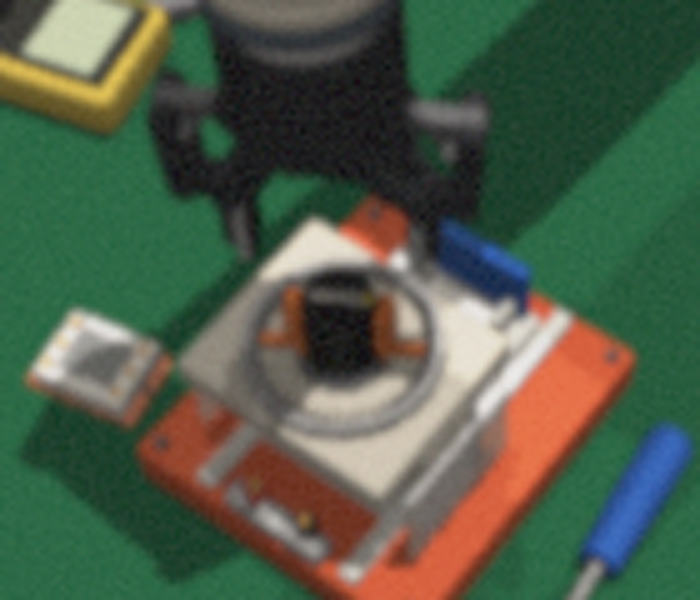

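The fingertips straddle the tabs, at (245,250) and (415,255) around the knob at (340,320), which lies lower down. Descending.

```bash
echo '[[[-0.0005,-0.0004,0.015],[0,0,0]],[[-0.0005,-0.0004,0.015],[0,0,0]],[[0,0,0.015],[0,0,0]],[[0,0,0.01],[0,0,0]],[[0,0,0],[0,0,0]],[[0,0,0],[0,0,0]]]' > rows.txt && python3 -m creep rows.txt 0.8 | grep -E "force|gap"
python3 -c "
from h import *
show();to([.6445,-.0535,.14],26)"
echo '[[[0,0,0],[0,0,0]],[[0,0,0],[0,0,0]],[[0,0,0],[0,0,0]],[[0,0,0],[0,0,0]]]' > rows.txt && python3 -m creep rows.txt 0.65 | grep -E "force|gap"
python3 -c "
from h import *
show()"
```

```text
contact_force: [0.4, 0.3, 0.3]
finger_gap: 0.8
grasp_force: 0.0
12.85 [ 0.6457 -0.0537  0.1451] yaw 26.03 tilt [-0.0004  0.0001] F [0.44 0.26 0.32] M [ 0.007 -0.022  0.021] gap 0.8002 grip 0.0 j [  -7.8   12.6   71.1   -0.    96.3 -123.8]
rz 0.03 then shift [0.001  0.0008 0.0051]
contact_force: [-0.0, 0.2, 0.9]
finger_gap: 0.651
grasp_force: 0.0
13.25 [ 0.646  -0.0538  0.1457] yaw 26.04 tilt [ 0.0007 -0.0001] F [-0.01  0.24  0.88] M [ 0.028 -0.054 -0.002] gap 0.651 grip 0.0 j [  -7.8   12.6   71.    -0.    96.3 -123.8]
```

```bash
echo '[[[0.0012,0.0009,0.006],[0,0,0]],[[0,0,0],[0,0,0]],[[0,0,0],[0,0,0]],[[0,0,0],[0,0,0]]]' > rows.txt && python3 -m creep rows.txt 0.6 | grep -E "pos|force|gap"
echo '[[[0,0,0],[0,0,0]],[[0,0,0],[0,0,0]],[[0,0,0],[0,0,0]],[[0,0,0],[0,0,0]]]' > rows.txt && python3 -m creep rows.txt 0.57 | grep -E "pos|force|gap"
python3 -c "
from h import *
show()
R=monitor.sense();print('Ftool',(R['ee_rot'].T@R['contact_force']).round(2))"
```

```text
position: [0.6447, -0.0538, 0.1392]
contact_force: [3.0, -1.7, 1.0]
finger_gap: 0.601
grasp_force: 2.3
position: [0.6445, -0.0535, 0.1395]
contact_force: [2.2, -0.6, 3.3]
finger_gap: 0.57
grasp_force: 4.8
14.05 [ 0.6445 -0.0535  0.1395] yaw 26.03 tilt [ 0.0004 -0.0001] F [ 2.17 -0.57  3.28] M [-0.283 -0.297 -0.01 ] gap 0.5695 grip 4.79 j [  -7.8   12.4   71.8   -0.    95.7 -123.8]
Ftool [-1.7  -1.47 -3.28]
```

```bash
echo '[[[0,-0.0004,0],[0,0,0]],[[0,0,0],[0,0,0]],[[0,0,0],[0,0,0]],[[0,0,0],[0,0,0]]]' > rows.txt && python3 -m creep rows.txt 0.535 | grep -E "gap|grasp"
python3 -c "
from h import *
show()
R=monitor.sense();print('Ftool',(R['ee_rot'].T@R['contact_force']).round(2))"
echo '[[[0,0,0],[0,0,0]],[[0,0,0],[0,0,0]],[[0,0,0],[0,0,0]]]' > rows.txt && python3 -m creep rows.txt 0.515 | grep -E "gap|grasp"
python3 -c "
from h import *
show()
R=monitor.sense();print('Ftool',(R['ee_rot'].T@R['contact_force']).round(2))"
```

```text
finger_gap: 0.539
grasp_force: 6.6
14.45 [ 0.6446 -0.0538  0.1399] yaw 26.04 tilt [ 0.0005 -0.    ] F [ 0.91 -0.71  5.21] M [-0.2   -0.081 -0.024] gap 0.5387 grip 6.62 j [  -7.8   12.5   71.8    0.    95.7 -123.8]
Ftool [-0.51 -1.03 -5.21]
finger_gap: 0.515
grasp_force: 7.6
14.75 [ 0.6447 -0.0538  0.1401] yaw 26.04 tilt [ 0.0008 -0.0001] F [ 0.07 -1.25  5.38] M [-0.164 -0.065  0.018] gap 0.5146 grip 7.62 j [  -7.8   12.5   71.8    0.    95.7 -123.8]
Ftool [ 0.48 -1.16 -5.38]
```

```bash
echo '[[[0,-0.0003,0],[0,0,0]],[[0,0,0],[0,0,0]],[[0,0,0],[0,0,0]],[[0,0,0],[0,0,0]]]' > rows.txt && python3 -m creep rows.txt 0.5 | grep -E "gap|grasp"
python3 -c "
from h import *
show()
R=monitor.sense();print('Ftool',(R['ee_rot'].T@R['contact_force']).round(2))"
```

```text
finger_gap: 0.504
grasp_force: 8.4
15.15 [ 0.6447 -0.054   0.1402] yaw 26.04 tilt [0.0007 0.    ] F [-1.38 -1.46  7.23] M [-0.1    0.085  0.03 ] gap 0.5035 grip 8.37 j [  -7.8   12.5   71.7    0.    95.7 -123.8]
Ftool [ 1.88 -0.7  -7.23]
```

```bash
cat > m.py <<'E'
from h import *
s=monitor.sense();R=s["ee_rot"];y=np.degrees(np.arctan2(-R[0,1],R[1,1]))
print(round(s["time"],2),"turned",round(26.04-y,2),"Mz",s["wrist_torque"][2].round(3),"Ft",(R.T@s["contact_force"]).round(1),"gap",round(s["finger_gap"],3),"grip",round(s["grasp_force"],1),"j6",s["effort"][5].round(3))
E
echo '[[[0,0,0],[0,0,1]],[[0,0,0],[0,0,1]]]' > rows.txt && python3 -m creep rows.txt >/dev/null; python3 m.py
echo '[[[0,0,0],[0,0,1]],[[0,0,0],[0,0,1]]]' > rows.txt && python3 -m creep rows.txt >/dev/null; python3 m.py
echo '[[[0,0,0],[0,0,1]],[[0,0,0],[0,0,1]]]' > rows.txt && python3 -m creep rows.txt >/dev/null; python3 m.py
echo '[[[0,0,0],[0,0,1]],[[0,0,0],[0,0,1]]]' > rows.txt && python3 -m creep rows.txt >/dev/null; python3 m.py
```

```text
15.35 turned 2.04 Mz 0.088 Ft [ 0.6  0.3 -6.3] gap 0.501 grip 8.4 j6 -0.219
15.55 turned 4.04 Mz 0.015 Ft [ 0.9 -0.5 -7.8] gap 0.502 grip 8.4 j6 -0.208
15.75 turned 6.03 Mz 0.025 Ft [ 0.7 -0.7 -5.9] gap 0.504 grip 8.4 j6 -0.208
15.95 turned 8.03 Mz 0.041 Ft [-0.4 -0.8 -7.5] gap 0.5 grip 8.4 j6 -0.208
```

Joint 6's effort is a clean signal, with a free level of -0.208. I'll keep turning and watch for the touch step of about 0.064.

```bash

echo '[[[0,0,0],[0,0,1]],[[0,0,0],[0,0,1]]]' > rows.txt && python3 -m creep rows.txt >/dev/null; python3 m.py
echo '[[[0,0,0],[0,0,1]],[[0,0,0],[0,0,1]]]' > rows.txt && python3 -m creep rows.txt >/dev/null; python3 m.py
echo '[[[0,0,0],[0,0,1]],[[0,0,0],[0,0,1]]]' > rows.txt && python3 -m creep rows.txt >/dev/null; python3 m.py
echo '[[[0,0,0],[0,0,1]],[[0,0,0],[0,0,1]]]' > rows.txt && python3 -m creep rows.txt >/dev/null; python3 m.py
```

```text
16.15 turned 10.03 Mz 0.004 Ft [-0.4  0.5 -6.7] gap 0.503 grip 8.4 j6 -0.207
16.35 turned 12.03 Mz 0.011 Ft [ 0.4  0.2 -6.7] gap 0.502 grip 8.4 j6 -0.208
16.55 turned 14.03 Mz 0.083 Ft [ 0.2 -0.  -6.9] gap 0.498 grip 8.4 j6 -0.207
16.75 turned 16.03 Mz 0.053 Ft [ 0.1  0.1 -6.2] gap 0.503 grip 8.4 j6 -0.207
```

```bash

echo '[[[0,0,0],[0,0,1]],[[0,0,0],[0,0,1]]]' > rows.txt && python3 -m creep rows.txt >/dev/null; python3 m.py
echo '[[[0,0,0],[0,0,1]],[[0,0,0],[0,0,1]]]' > rows.txt && python3 -m creep rows.txt >/dev/null; python3 m.py
echo '[[[0,0,0],[0,0,1]],[[0,0,0],[0,0,1]]]' > rows.txt && python3 -m creep rows.txt >/dev/null; python3 m.py
echo '[[[0,0,0],[0,0,1]],[[0,0,0],[0,0,1]]]' > rows.txt && python3 -m creep rows.txt >/dev/null; python3 m.py
```

```text
16.95 turned 18.03 Mz -0.018 Ft [-0.2  0.2 -6.4] gap 0.502 grip 8.4 j6 -0.207
17.15 turned 20.03 Mz -0.012 Ft [ 0.9  0.1 -7. ] gap 0.506 grip 8.4 j6 -0.207
17.35 turned 22.03 Mz 0.051 Ft [ 0.4 -1.  -7.4] gap 0.506 grip 8.4 j6 -0.207
17.55 turned 24.03 Mz 0.046 Ft [ 0.5  0.  -7. ] gap 0.504 grip 8.4 j6 -0.207
```

```bash

echo '[[[0,0,0],[0,0,1]],[[0,0,0],[0,0,1]]]' > rows.txt && python3 -m creep rows.txt >/dev/null; python3 m.py
echo '[[[0,0,0],[0,0,1]],[[0,0,0],[0,0,1]]]' > rows.txt && python3 -m creep rows.txt >/dev/null; python3 m.py
echo '[[[0,0,0],[0,0,1]],[[0,0,0],[0,0,1]]]' > rows.txt && python3 -m creep rows.txt >/dev/null; python3 m.py
echo '[[[0,0,0],[0,0,1]],[[0,0,0],[0,0,1]]]' > rows.txt && python3 -m creep rows.txt >/dev/null; python3 m.py
```

```text
17.75 turned 26.03 Mz 0.04 Ft [ 0.4  0.3 -6. ] gap 0.5 grip 8.4 j6 -0.207
17.95 turned 28.03 Mz 0.017 Ft [ 0.3  0.1 -6.2] gap 0.501 grip 8.4 j6 -0.207
18.15 turned 30.03 Mz 0.024 Ft [-0.1  0.6 -6.7] gap 0.505 grip 8.4 j6 -0.207
18.35 turned 32.03 Mz 0.053 Ft [-0.3  0.4 -6.6] gap 0.505 grip 8.4 j6 -0.207
```

```bash

echo '[[[0,0,0],[0,0,1]],[[0,0,0],[0,0,1]]]' > rows.txt && python3 -m creep rows.txt >/dev/null; python3 m.py
echo '[[[0,0,0],[0,0,1]],[[0,0,0],[0,0,1]]]' > rows.txt && python3 -m creep rows.txt >/dev/null; python3 m.py
echo '[[[0,0,0],[0,0,1]],[[0,0,0],[0,0,1]]]' > rows.txt && python3 -m creep rows.txt >/dev/null; python3 m.py
python3 -c "
from h import *
s=imaging.camera('scene');cv2.imwrite('pics/s4.png',cv2.resize(s['image'][150:270,220:360],None,fx=5,fy=5,interpolation=cv2.INTER_CUBIC)[:,:,::-1])"
```

```text
18.55 turned 34.03 Mz 0.011 Ft [-0.2  0.1 -6.2] gap 0.502 grip 8.4 j6 -0.207
18.75 turned 36.03 Mz 0.029 Ft [ 1.5 -0.1 -7.4] gap 0.503 grip 8.4 j6 -0.207
18.95 turned 38.03 Mz -0.019 Ft [ 1.2 -0.7 -7. ] gap 0.505 grip 8.4 j6 -0.207
```

View pics/s4.png

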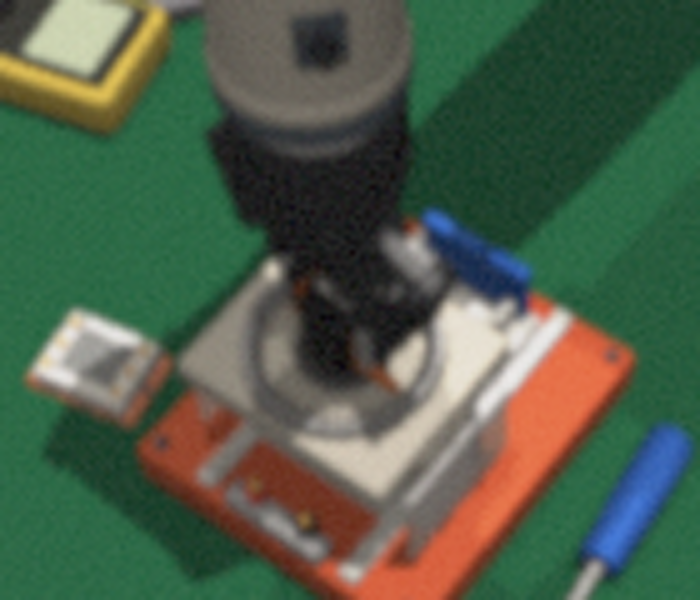

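The left tab now sits at crop (370,370), so the knob has turned with the fingers. Continuing until touch.

```bash

echo '[[[0,0,0],[0,0,1]],[[0,0,0],[0,0,1]]]' > rows.txt && python3 -m creep rows.txt >/dev/null; python3 m.py
echo '[[[0,0,0],[0,0,1]],[[0,0,0],[0,0,1]]]' > rows.txt && python3 -m creep rows.txt >/dev/null; python3 m.py
echo '[[[0,0,0],[0,0,1]],[[0,0,0],[0,0,1]]]' > rows.txt && python3 -m creep rows.txt >/dev/null; python3 m.py
echo '[[[0,0,0],[0,0,1]],[[0,0,0],[0,0,1]]]' > rows.txt && python3 -m creep rows.txt >/dev/null; python3 m.py
```

```text
19.2 turned 40.02 Mz -0.029 Ft [ 0.9  0.3 -6.8] gap 0.501 grip 8.4 j6 -0.216
19.4 turned 42.03 Mz 0.063 Ft [-0.1 -1.1 -5.6] gap 0.495 grip 8.4 j6 -0.207
19.6 turned 44.03 Mz 0.062 Ft [-0.4  0.1 -6.9] gap 0.504 grip 8.4 j6 -0.207
19.8 turned 46.02 Mz -0.011 Ft [ 0.5 -0.3 -6.1] gap 0.504 grip 8.4 j6 -0.207
```

```bash

echo '[[[0,0,0],[0,0,1]],[[0,0,0],[0,0,1]]]' > rows.txt && python3 -m creep rows.txt >/dev/null; python3 m.py
echo '[[[0,0,0],[0,0,1]],[[0,0,0],[0,0,1]]]' > rows.txt && python3 -m creep rows.txt >/dev/null; python3 m.py
echo '[[[0,0,0],[0,0,1]],[[0,0,0],[0,0,1]]]' > rows.txt && python3 -m creep rows.txt >/dev/null; python3 m.py
```

```text
20.0 turned 48.01 Mz 0.069 Ft [-0.   0.1 -7. ] gap 0.502 grip 8.4 j6 -0.133
20.2 turned 50.02 Mz 0.137 Ft [ 0.6  0.2 -7. ] gap 0.506 grip 8.4 j6 -0.123
20.4 turned 52.02 Mz 0.12 Ft [-0.1 -0.6 -6.5] gap 0.506 grip 8.4 j6 -0.11
```

Touch was at about 46.5° and the force is now about 12.5 N. The 60° notch gives about 19.5 N, so I'll turn to about 62° and let go.

```bash

echo '[[[0,0,0],[0,0,1]],[[0,0,0],[0,0,1]],[[0,0,0],[0,0,1]],[[0,0,0],[0,0,1]]]' > rows.txt && python3 -m creep rows.txt >/dev/null; python3 m.py
echo '[[[0,0,0],[0,0,1]],[[0,0,0],[0,0,1]],[[0,0,0],[0,0,1]]]' > rows.txt && python3 -m creep rows.txt >/dev/null; python3 m.py
echo '[[[0,0,0],[0,0,1]],[[0,0,0],[0,0,1]],[[0,0,0],[0,0,0.7]],[[0,0,0],[0,0,0]]]' > rows.txt && python3 -m creep rows.txt >/dev/null; python3 m.py
```

```text
20.8 turned 56.01 Mz 0.118 Ft [-0.  -0.3 -5.9] gap 0.502 grip 8.4 j6 -0.084
21.1 turned 59.01 Mz 0.193 Ft [-0.3  0.  -5.9] gap 0.502 grip 8.4 j6 -0.065
21.5 turned 61.69 Mz 0.113 Ft [-0.2  0.1 -6.1] gap 0.507 grip 8.4 j6 0.224
```

```bash

echo '[[[0,0,0],[0,0,0]],[[0,0,0],[0,0,0]],[[0,0,0],[0,0,0]],[[0,0,0],[0,0,0]]]' > rows.txt && python3 -m creep rows.txt 0.8 >/dev/null; python3 m.py
echo '[[[0,0,-0.01],[0,0,0]],[[0,0,-0.02],[0,0,0]],[[0,0,-0.02],[0,0,0]],[[0,0,-0.03],[0,0,0]],[[0,0,-0.02],[0,0,0]],[[0.03,0,0],[0,0,0]],[[0.04,0,0],[0,0,0]],[[0.04,0,0],[0,0,0]],[[0.04,0,0],[0,0,0]],[[0.03,0,0],[0,0,0]],[[0,0,0],[0,0,0]]]' > rows.txt && python3 -m creep rows.txt >/dev/null; python3 m.py
python3 - <<'E'
from h import *
t=avg("top"); s=avg("scene")
a=cv2.resize(t["image"][125:225,290:370],None,fx=5,fy=5,interpolation=cv2.INTER_CUBIC)
b=cv2.resize(s["image"][180:280,235:315],None,fx=5,fy=5,interpolation=cv2.INTER_CUBIC)
cv2.imwrite("pics/f.png",np.hstack([a,b])[:,:,::-1])
m=mask(t,3,17,130,110,(312,143,350,168)); B=sorted(blobs(m,5))[-2:]
for b in B: print(b)
P=[plane(t,b[1],b[2],.145) for b in sorted(B,key=lambda b:b[1])]
d=P[0]-P[1];print("knob yaw",np.degrees(np.arctan2(-d[0],d[1])),"was 25.8")
E
```

```text
21.9 turned 61.71 Mz -0.04 Ft [-0.5  0.7 -0.2] gap 0.798 grip 0.0 j6 0.0
23.0 turned 61.55 Mz 0.04 Ft [-1.5  0.  -0.9] gap 0.797 grip 0.0 j6 0.312
(np.int32(23), np.float64(320.83), np.float64(149.48), [317, 147, 8, 6])
(np.int32(35), np.float64(337.6), np.float64(159.4), [334, 154, 9, 11])
knob yaw -30.42211543034882 was 25.8
```

View pics/f.png

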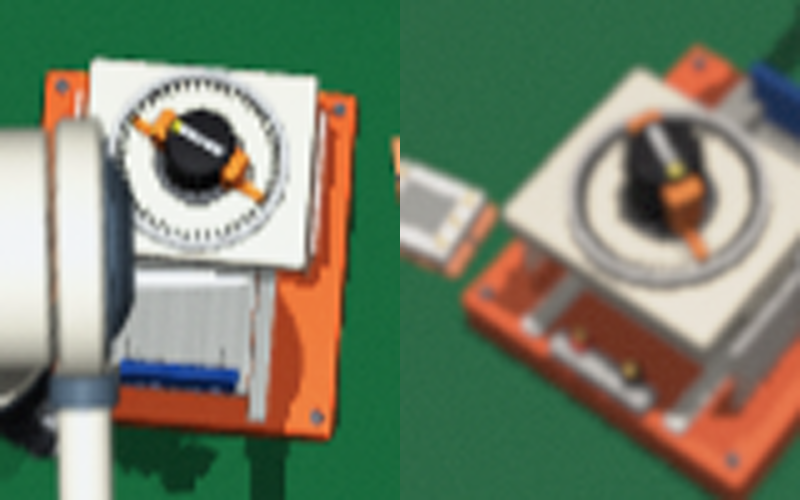

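Both tabs are out and the knob is turned, with the left toe at crop (138,122) and the right at (262,198). I'll check which notch it sits in by comparing the toes before and after.

```bash
python3 - <<'E'
from h import *
z=np.load("m.npz")
for n,hz in(("top",.132),("scene",.132)):
    c=avg(n); 
    for nm,im in(("before",z[n[0]]),("now",c["image"])):
        m=cv2.inRange(cv2.cvtColor(im,cv2.COLOR_RGB2HSV),(3,110,90),(20,255,255)); A=[]
        for p in cv2.findNonZero(m)[:,0]:
            P=plane(c,*p,hz)[:2]-[.6445,-.0535]
            if .030<np.hypot(*P)<.047: A.append(P)
        A=np.array(A); th=np.degrees(np.arctan2(-A[:,0],A[:,1]))
        far=np.hypot(*A.T)>.034
        L=A[(A[:,1]>0)&far].mean(0); Rr=A[(A[:,1]<0)&far].mean(0); d=L-Rr
        print(n,nm,len(A),L.round(4),Rr.round(4),"yaw",np.degrees(np.arctan2(-d[0],d[1])).round(1))
E
```

```text
top before 20 [-0.0174  0.0331] [ 0.0159 -0.0331] yaw 26.7
top now 17 [0.0182 0.0328] [-0.0203 -0.0307] yaw -31.2
scene before 43 [-0.013   0.0338] [ 0.0049 -0.0351] yaw 14.6
scene now 25 [0.0225 0.03  ] [-0.0229 -0.0334] yaw -35.6
```

The toes are at about -31° to -36°, which matches the 60° notch (-34°) and not 52.5° (-26.5°). The tabs are out and the robot is clear, so I'm handing in.

```bash
python3 -c "
from rig import arm
print(arm.close_job())"
```

```text
the job is handed in; nothing more can be done
None
```

The job is handed in, with no verdict returned: the tray is home, the knob sits locked in what the camera images show to be the 60° notch with both tabs out, the pad force is about 18.5 N estimated from joint 6 effort, and the robot is clear.

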